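# Load the shaker tray from the warmer in running order

## Task

The warmed screw-cap bottle, dropper bottle and vial are to go onto the shaker: move them out of the warmer's blocks into the shaker's tray, one to a compartment, standing upright and in the same left-to-right order as they stand in the warmer now (left and right as you face the two control panels). Also push the white spacer all the way down into the gap between the end of the tray and the platform's end rail, so that the tray cannot slide when the shaker runs.

Things in the scene. Friction and masses are not known exactly. Their poses are not given: they have to be found in the camera images.
- buffer_bottle: White plastic screw-cap bottle, 44 mm diameter, 94 mm tall, about 0.1 kg; a plain straight cap 34 mm in diameter takes up the height from 76 to 94 mm above its origin (grip it there). Loose, stands upright in its block at the start. Origin at the centre of its underside, z up along its axis; yaw means nothing.
- dropper_bottle: Small brown glass dropper bottle, body 31 mm diameter up to about 52 mm above its origin, then a 23 mm collar to 64 mm, then a thin rubber bulb (14 mm) to its top at 91 mm; about 0.05 kg. Grip the body at about 46 mm. Loose, stands upright in its block at the start. Origin at the centre of its underside, z up along its axis; yaw means nothing.
- vial: Small clear screw vial with a white cap, 23 mm diameter, 59 mm tall, about 0.03 kg. Grip it at about 46 mm above its origin. Loose, stands upright in its block at the start. Origin at the centre of its underside, z up along its axis; yaw means nothing.
- spacer: White nylon spacer standing on the bench, loose, 0.07 kg: block 56 (its x) by 24 (y) by 26 mm tall, long lower edges rounded to 6 mm, with an upright grip fin on top, 30 (x) by 12 mm (y), from 26 to 57 mm above the origin. Origin at the centre of its underside, z up. Goes into the gap with its x along the shaker's x, either way round. Grip the fin across its 30 mm, at about 47 mm.
- warmer: White dry-block warmer, 116 (x) by 212 (y) by 54 mm, fixed, control panel on its -x side. Origin at the centre of its underside, x away from the panel, y to the left as one faces it. Block places at x = 0.008, y = 0.061 (left), 0, -0.061 (right); block tops 56 mm and bottle undersides 34 mm above the bench.
- buffer_block: Aluminium block, 60 x 60 x 42 mm, fixed, one of three that stand in any order in the warmer. Origin at the centre of its underside, axes as the warmer's. It has the widest bore (48 mm wide, 22 mm deep, floor 20 mm above the origin) and holds the white screw-cap bottle at the start; it stays there and so keeps showing that bottle's place in the row.
- dropper_block: Aluminium block, 60 x 60 x 42 mm, fixed, one of three that stand in any order in the warmer. Origin at the centre of its underside, axes as the warmer's. It has the middle bore (35 mm wide, 22 mm deep, floor 20 mm above the origin) and holds the dropper bottle at the start; it stays there and so keeps showing that bottle's place in the row.
- vial_block: Aluminium block, 60 x 60 x 42 mm, fixed, one of three that stand in any order in the warmer. Origin at the centre of its underside, axes as the warmer's. It has the narrowest bore (28 mm wide, 22 mm deep, floor 20 mm above the origin) and holds the vial at the start; it stays there and so keeps showing that bottle's place in the row.
- shaker: Grey orbital shaker, 150 (x) by 262 mm (y), fixed and still, control panel on its -x side towards the robot. Origin at the centre of its underside, x away from the panel, y to the left. On top a tray of three 60 x 60 mm compartments, centres at x = 0, y = 0.050 (left), -0.014, -0.078 (right); floors 57 mm, wall tops 75 mm above the bench; walls 4 mm.
- gap (a point): Middle of the floor of the spacer's gap, at the left end of the shaker's platform (x = 0, y = 0.098, z = 0.053 in the shaker's frame, same axes), between the tray's end wall and the platform's upright end rail: 28 mm wide in y, 74 mm long in x, open above, sides 22 mm high, the rail with a bent-out lip up to 27 mm. The spacer is home when its underside rests on this floor.

How it is judged:
At the end, for the whole second after the job is handed in: Each bottle stands upright (within about 7 degrees) on the floor of its own tray compartment, the left, middle or right one as it stood left, middle or right in the warmer; the spacer sits in the gap, on the platform within 4 mm and square to it; all are released and at rest (((y of buffer_block in the frame of warmer between 0.036 and 0.086 m and y of buffer_bottle in the frame of shaker between 0.026 and 0.074 m) or (y of buffer_block in the frame of warmer between -0.025 and 0.025 m and y of buffer_bottle in the frame of shaker between -0.038 and 0.01 m) or (y of buffer_block in the frame of warmer between -0.086 and -0.036 m and y of buffer_bottle in the frame of shaker between -0.102 and -0.054 m)) and x of buffer_bottle in the frame of shaker between -0.024 and 0.024 m and z of buffer_bottle in the frame of shaker between 0.051 and 0.063 m and angle between each of buffer_bottle, dropper_bottle, vial, spacer's own z axis and vertical below 0.12 rad and linear speed of each of buffer_bottle, dropper_bottle, vial, spacer below 0.02 m/s and contact force between each of buffer_bottle, dropper_bottle, vial, spacer and the fingers below 0.05 N and ((y of dropper_block in the frame of warmer between 0.036 and 0.086 m and y of dropper_bottle in the frame of shaker between 0.026 and 0.074 m) or (y of dropper_block in the frame of warmer between -0.025 and 0.025 m and y of dropper_bottle in the frame of shaker between -0.038 and 0.01 m) or (y of dropper_block in the frame of warmer between -0.086 and -0.036 m and y of dropper_bottle in the frame of shaker between -0.102 and -0.054 m)) and x of dropper_bottle in the frame of shaker between -0.024 and 0.024 m and z of dropper_bottle in the frame of shaker between 0.051 and 0.063 m and ((y of vial_block in the frame of warmer between 0.036 and 0.086 m and y of vial in the frame of shaker between 0.026 and 0.074 m) or (y of vial_block in the frame of warmer between -0.025 and 0.025 m and y of vial in the frame of shaker between -0.038 and 0.01 m) or (y of vial_block in the frame of warmer between -0.086 and -0.036 m and y of vial in the frame of shaker between -0.102 and -0.054 m)) and x of vial in the frame of shaker between -0.024 and 0.024 m and z of vial in the frame of shaker between 0.051 and 0.063 m and y of spacer in the frame of gap between -0.006 and 0.006 m and x of spacer in the frame of gap between -0.015 and 0.015 m and z of spacer in the frame of gap between -0.004 and 0.004 m and angle between the x axis of spacer and the x axis of shaker, either way round below 0.15 rad); the robot touches nothing.
It also fails if it takes over 112 s, if anything falls off the work surface, if the arm or the gripper's body presses on something with over 40 N, if the wrist force passes 120 N, or if a joint passes its speed limit or range.

## Robot

A 7-joint arm with a two-finger parallel gripper is mounted at the origin on a cart in front of the work surface, level with it; the furniture and walls round the work are solid. World frame = base frame: x ahead of the robot, y to its left, z up, the work surface at z = 0. Lengths are in m, angles in rad, forces in N, time in s.
With the tool pointing down it reaches from about 0.4 to 0.875 m from the base axis. Payload 19.3 kg.
Tool frame: the origin (TCP) lies midway between the tips of the shut fingers; the grasp point (between the pads) lies 19 mm behind it (bot.pinch_z is the distance from the TCP to the grasp point, in m); z points along the fingers, y is the line along which they close (so a half turn about z gives the same grasp; the last joint's range is limited). The gripper opens to 85 mm and grips with 20 to 120 N. Pads are 22 mm wide; open, the fingers measure 114 mm over their backs; the gripper's body (76 mm by 85 mm) begins 54 mm behind the grasp point. The pads swing forward as they close: fully open they stand 13 mm farther back than shut.
Start: joints at [-1.224, 0.521, -0.036, 1.599, 0.021, 1.021, -0.113], TCP at [0.253, 0.571, 0.231] pointing down, gripper open.
Joint ranges: [-2.91, 2.91], [-0.3, 2.13], [-1.5, 1.42], [0.17, 2.43], [-1.26, 4.41], [0.16, 1.93], [-2.52, 2.52]. Speed limits (rad/s): [1.89, 1.89, 2.39, 2.39, 3.01, 3.01, 3.01].

## Interface

Orientations are given as [roll, pitch, yaw] about the fixed x, y, z axes, in that order (R = Rz(yaw) Ry(pitch) Rx(roll)).
In Python, from workcell import observe, viewer, bot gives the robot as it stands. The module is installed in compiled form; this text tells all that it offers.
- The arm moves only by the tool play_rows, never from a script. Its argument "motion" is a list of rows, each a list of 7 numbers: the shift along the tool's x, y, z in cm, then the turn, a rotation vector about the tool's x, y, z in rad, then the opening, from -1 (shut) to 1 (fully open), so that 0 is half open. A call has exactly 5 rows; each row is the pose to reach, as a shift and turn from the pose commanded when the call began, along the tool's axes at that moment; what a row does not reach only later rows make up. A row lasts 1/10 s, in which the tool goes at most 50 mm and 8.59 degrees, less where a joint would pass 70% of its speed; a pose out of reach is approached as far as the arm can. A call with a gripper value outside its range is refused whole. The fingers move at their own pace and stop on an object; "squeeze" is the grip in N (left out, the last holds). Time passes only in rows, so rows that repeat a pose let the fingers close, or fill a call up. It gives the time, the measured TCP pose, the force, the opening and the grip force at its end, in the units of the state.
- observe(): the state, without advancing time (a new reading comes with each control period).
- viewer.grab_frame(name): name is "scene" or "top" or "wrist"; returns (picture, depth): 400x640x3 uint8, red, green, blue; 400x640 float32, m along the optical axis (not along the pixel's ray), 0 where there is no reading.
- viewer.camera_info(name): a dict with "fx", "fy", "cx", "cy" (pixels), "R" (3x3) and "t" (3): a world point X has camera coordinates R X + t. Camera axes: x right, y down, z forward; pixel columns grow to the right and rows downward; lengths in m; the calibration is good to about 2 mm. The wrist camera is an equidistant fisheye: a pixel r from the principal point sees the ray r / f radians off the axis. A picture is of the moment at which its call begins: read the wrist's pose just before it. camera_info takes no time and is no camera call; for the wrist camera it gives the pose at the moment of the call.
- bot.job_done(): hands the job in; it is judged then, once.
The state is a dict: "clock": time; "qpos": joint angles; "qd": joint speeds; "joint_efforts": joint torques, N m; "position": TCP position; "tool_rot": TCP orientation; "force": force on the tool from outside, world axes, zero at the start; "moment": the same for the moment, N m; "grip_width": finger opening in m; "finger_force": force on a finger pad.
Only numpy, scipy, OpenCV 4.12 (cv2) and the standard library are available. Lean on these libraries where they do the work, as an engineer would, in place of code of your own. Each camera call takes 0.05 s, during which the arm holds its last target. There are 200 camera calls.

## Working session

There is one attempt and no reset: what is moved stays moved. The work goes in short steps, Python scripts to look and compute and a tool call to move; the robot and the scene stay as the last step left them, time stands still between calls to the robot, and variables do not carry over. Pictures are saved under pics/ and viewed, at most 14 in all, crops included, and the job is handed in when it is done.

Besides the shell and the picture viewer there is one more tool, called after ">>>" as a command line: name --pt "numbers of a row" for each row, then --argument value for the rest. play_rows: Moves the arm, as the interface text tells. Its arguments: {"type":"object","properties":{"motion":{"type":"array"},"squeeze":{"type":"number"}},"required":["motion"]}

```bash
mkdir -p pics; cat > h.py <<'E'
import numpy as np, cv2
from workcell import observe, viewer, bot
def grab(n,name):
    p,d=viewer.grab_frame(n); cv2.imwrite(f'pics/{name}.png',p[:,:,::-1]); np.save(f'pics/{name}.npy',d)
    return p,d
def px2w(cam,u,v,d):
    c=viewer.camera_info(cam); X=np.array([(u-c['cx'])/c['fx']*d,(v-c['cy'])/c['fy']*d,d])
    return np.array(c['R']).T@(X-np.array(c['t']))
def cloud(cam,d):
    c=viewer.camera_info(cam); v,u=np.mgrid[:d.shape[0],:d.shape[1]]
    X=np.stack([(u-c['cx'])/c['fx']*d,(v-c['cy'])/c['fy']*d,d],-1)
    return (X-np.array(c['t']))@np.array(c['R'])
E
python3 - <<'E'
from h import *
np.set_printoptions(precision=4,suppress=True)
s=observe();print(s)
grab('scene','s0');grab('top','t0')
print(viewer.camera_info('top'),viewer.camera_info('scene'),bot.pinch_z)
E
```

```text
{'clock': 0.0, 'qpos': array([-1.2242,  0.522 , -0.0363,  1.6   ,  0.0212,  1.0211, -0.1128]), 'qd': array([-0.0002,  0.0017, -0.0012, -0.0012,  0.0015,  0.0001, -0.0004]), 'joint_efforts': array([ -0.0003, -92.7095,   1.9798, -36.9933,   0.0178,   0.008 ,
        -0.0001]), 'position': array([0.2529, 0.5712, 0.2307]), 'tool_rot': array([-3.1405,  0.0001,  2.7248]), 'force': array([0.2479, 0.4493, 0.2026]), 'moment': array([-0.0006,  0.0166,  0.0069]), 'finger_force': 0.0, 'grip_width': 0.08529675115952975}
{'fx': 503.60291032488936, 'fy': 503.60291032488936, 'cx': 311.1359482908621, 'cy': 211.9184971175415, 'R': array([[ 0.0075, -0.9999, -0.0088],
       [-0.9871, -0.006 , -0.1603],
       [ 0.1602,  0.0099, -0.987 ]]), 't': array([0.0171, 0.4879, 1.2694])} {'fx': 389.4408714196652, 'fy': 389.4408714196652, 'cx': 327.21954128021326, 'cy': 201.01005039214846, 'R': array([[-0.7213, -0.6926,  0.0077],
       [-0.4061,  0.4138, -0.8147],
       [ 0.5611, -0.5908, -0.5798]]), 't': array([0.3461, 0.2386, 0.6173])} 0.0187
```

View pics/t0.png

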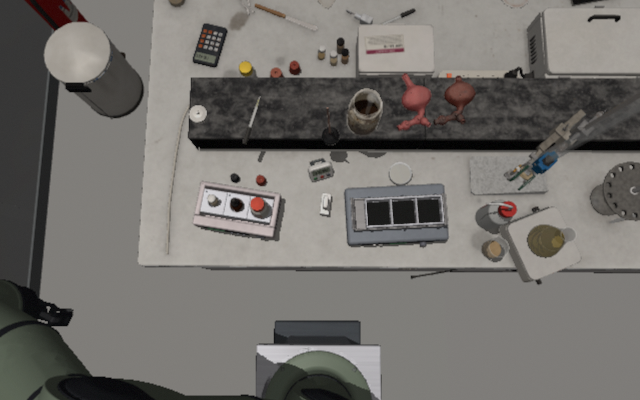

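View pics/s0.png

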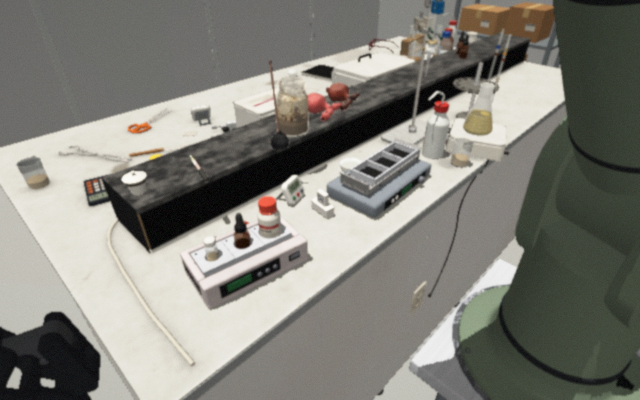

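Top: the warmer is at (238,211), with the vial at (213,201), the dropper at (237,205) and the buffer bottle (red cap) at (258,205). The spacer is at (326,205), the shaker at (397,214) and the gap at about (357,214). Next I'll enlarge and localise.

```bash
python3 - <<'E'
from h import *
np.set_printoptions(precision=4,suppress=True)
p=cv2.imread('pics/t0.png')
c=cv2.resize(p[165:265,185:345],None,fx=5,fy=5,interpolation=cv2.INTER_CUBIC);cv2.imwrite('pics/c1.png',c)
c=cv2.resize(p[165:265,315:475],None,fx=5,fy=5,interpolation=cv2.INTER_CUBIC);cv2.imwrite('pics/c2.png',c)
d=np.load('pics/t0.npy');P=cloud('top',d)
d2=np.load('pics/s0.npy');P2=cloud('scene',d2)
print(px2w('top',397,213,d[213,397]),px2w('top',238,225,d[225,238]))
def rep(n,P,xr,yr,zr):
    m=(P[...,0]>xr[0])&(P[...,0]<xr[1])&(P[...,1]>yr[0])&(P[...,1]<yr[1])&(P[...,2]>zr[0])&(P[...,2]<zr[1])
    Q=P[m]
    if len(Q)<3: print(n,len(Q));return
    r=cv2.minAreaRect((Q[:,:2]*1000).astype(np.float32))
    print(n,len(Q),'mean',Q.mean(0),'rect',np.round(r[0],1),np.round(r[1],1),round(r[2],1),'zmed',np.median(Q[:,2]))
for nm,Q in(('top',P),('scn',P2)):
    print(nm)
    rep('warm body',Q,(.3,.6),(.1,.5),(.046,.064))
    rep('warm tops',Q,(.3,.6),(.1,.5),(.075,.14))
    rep('spacer fin',Q,(.35,.55),(-.08,.12),(.05,.064))
    rep('shaker tray top',Q,(.35,.56),(-.32,-.02),(.068,.082))
    rep('shaker all',Q,(.35,.56),(-.34,-.02),(.03,.09))
for z in(.01,): pass
print(P[:, 420][140:260:6])
E
```

```text
[ 0.4826 -0.1987  0.0623] [0.4503 0.2074 0.0541]
top
warm body 2710 mean [0.491  0.2161 0.0552] rect [493.9 212.9] [212.7 118.4] 81.0 zmed 0.05539817271329253
warm tops 463 mean [0.4959 0.1822 0.1067] rect [497.3 204.7] [151.7  42.1] 85.3 zmed 0.10203999679173074
spacer fin 255 mean [0.4978 0.0828 0.0551] rect [479.7  48.4] [142.7 115. ] 89.7 zmed 0.05493716674434685
shaker tray top 680 mean [ 0.4879 -0.214   0.075 ] rect [ 486.7 -200.8] [ 82.  240.5] 3.3 zmed 0.07498131658933152
shaker all 5693 mean [ 0.4817 -0.1969  0.0524] rect [ 482.8 -177.2] [153.4 313.5] 0.3 zmed 0.054259159612530077
scn
warm body 3754 mean [0.4813 0.2319 0.0521] rect [491.8 214.2] [211.2 118.5] 81.2 zmed 0.051983242056393035
warm tops 1059 mean [0.4896 0.1895 0.099 ] rect [495.4 208.3] [150.6  40.5] 82.9 zmed 0.09544335888740627
spacer fin 147 mean [0.4879 0.0673 0.0523] rect [496.1  60.1] [ 74.2 173.6] 27.9 zmed 0.051876622639038195
shaker tray top 575 mean [ 0.4824 -0.2039  0.0719] rect [ 483.  -199.8] [ 81.6 242.1] 3.3 zmed 0.0715881934768508
shaker all 3740 mean [ 0.4655 -0.1801  0.0515] rect [ 480.6 -175.8] [150.1 308.1] 3.0 zmed 0.05484770311364466
[[ 0.6688 -0.2576  0.0849]
 [ 0.6691 -0.2686  0.0309]
 [ 0.6613 -0.2746  0.0005]
 [ 0.6448 -0.2744 -0.0009]
 [ 0.6277 -0.2737  0.0003]
 [ 0.6109 -0.2732  0.0005]
 [ 0.5942 -0.2726  0.0011]
 [ 0.5776 -0.2722  0.001 ]
 [ 0.5533 -0.2641  0.0373]
 [ 0.5361 -0.2624  0.0436]
 [ 0.5178 -0.2593  0.0562]
 [ 0.5027 -0.2596  0.0529]
 [ 0.4865 -0.2584  0.0564]
 [ 0.4707 -0.2576  0.0586]
 [ 0.4532 -0.2541  0.0734]
 [ 0.4418 -0.26    0.043 ]
 [ 0.4269 -0.2607  0.0375]
 [ 0.4127 -0.2628  0.0255]
 [ 0.3991 -0.267   0.0029]
 [ 0.3835 -0.2672 -0.0003]]
```

View pics/c1.png

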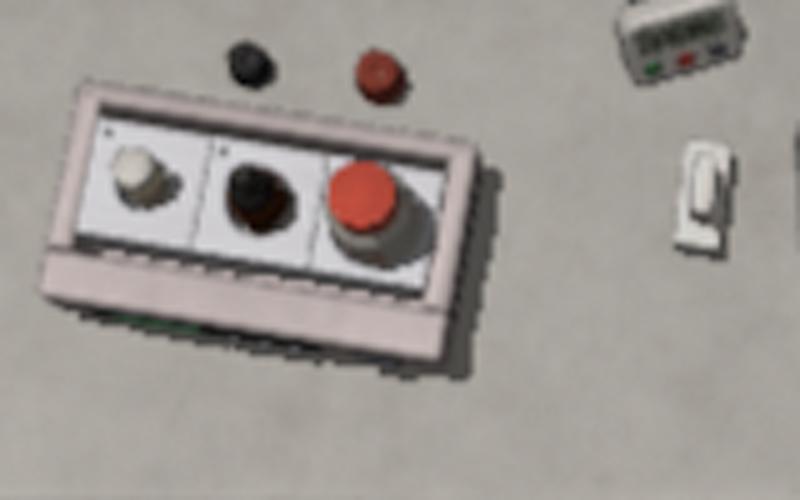

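View pics/c2.png

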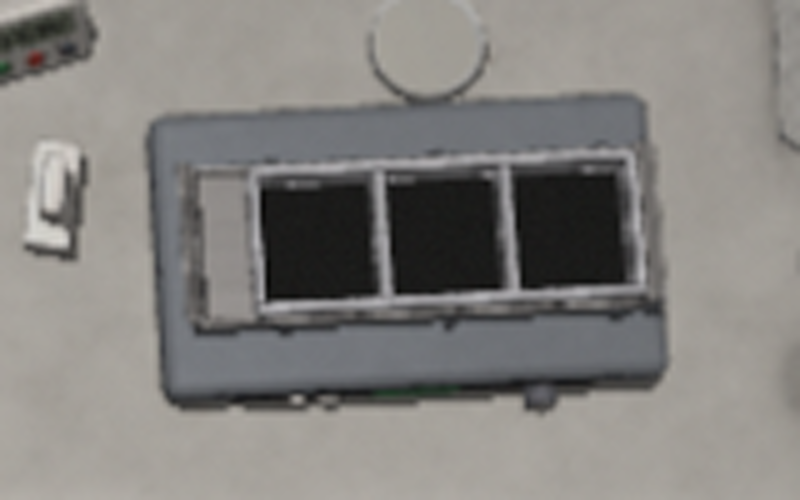

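The crops give c1 block row and bottles: vial cap (130,165), dropper bulb (247,185), red cap (362,195), and spacer fin (703,185) with long axis near world x. In c2 the tray outer corners are about (250,170), (632,149), (648,292), (262,310), and the gap lies at x 200–250.

```bash
cat >> h.py <<'E'
def ray(cam,u,v,z):
    c=viewer.camera_info(cam);R=np.array(c['R']);o=-R.T@c['t'];r=R.T@np.array([(u-c['cx'])/c['fx'],(v-c['cy'])/c['fy'],1])
    return o+r*(z-o[2])/r[2]
def frame(x,y,yaw):
    a=np.radians(yaw);return lambda X:np.array([x+np.cos(a)*X[0]-np.sin(a)*X[1],y+np.sin(a)*X[0]+np.cos(a)*X[1]])
from scipy.spatial.transform import Rotation as Ro
def go(x,y,z,yaw):
    "row for target TCP pose, yaw in deg"
    s=observe();R=Ro.from_euler('xyz',s['tool_rot']);T=Ro.from_euler('xyz',[np.pi,0,np.radians(yaw)])
    dp=R.inv().apply(np.array([x,y,z])-s['position'])*100; rv=(R.inv()*T).as_rotvec()
    print('t',round(s['clock'],2),'pos',s['position'].round(4),'row cm',dp.round(2),'rv',rv.round(3))
E
python3 - <<'E'
from h import *
np.set_printoptions(precision=4,suppress=True)
d=np.load('pics/t0.npy');P=cloud('top',d);d2=np.load('pics/s0.npy');P2=cloud('scene',d2)
c1=lambda a,b,z:ray('top',185+a/5-.4,165+b/5-.4,z)[:2]
c2=lambda a,b,z:ray('top',315+a/5-.4,165+b/5-.4,z)[:2]
print('warm corners',*[c1(a,b,.054) for a,b in((82,82),(478,150),(442,358),(42,296))])
W=frame(.493,.213,-9.2)
for n,y,(a,b),z in(('vial',.061,(130,165),.093),('drop',0,(245,183),.125),('buf',-.061,(362,195),.128)):
    print(n,'pred',W((.008,y)),'px',c1(a,b,z))
print('tray corners',*[c2(a,b,.075) for a,b in((250,170),(632,149),(648,292),(262,310))])
print('spacer fin top',*[c1(a,b,.057) for a,b in((694,150),(716,152),(710,222),(690,218))],'px ctr',c1(703,186,.057))
print('spacer base',*[c1(a,b,.026) for a,b in((685,143),(731,146),(723,253),(676,247))])
for Q in (P,P2):
  for (xr,yr,zr) in (((.42,.56),(-.01,.06),(.045,.065)),((.42,.56),(-.01,.06),(.018,.035)),((.4,.6),(.12,.19),(.12,.14)),((.4,.6),(.18,.24),(.115,.135)),((.4,.6),(.24,.31),(.085,.1))):
    m=(Q[...,0]>xr[0])&(Q[...,0]<xr[1])&(Q[...,1]>yr[0])&(Q[...,1]<yr[1])&(Q[...,2]>zr[0])&(Q[...,2]<zr[1]);A=Q[m]
    if len(A)>2:
        r=cv2.minAreaRect((A[:,:2]*1000).astype(np.float32));print(len(A),A.mean(0),np.round(r[0]),np.round(r[1]),round(r[2]),A[:,2].max())
E
```

```text
warm corners [0.5651 0.3073] [0.5303 0.1006] [0.4221 0.1171] [0.4527 0.3231]
vial pred [0.5106 0.2719] px [0.5139 0.2722]
drop pred [0.5009 0.2117] px [0.4992 0.2088]
buf pred [0.4911 0.1515] px [0.4931 0.1512]
tray corners [ 0.5171 -0.1153] [ 0.529  -0.3089] [ 0.4559 -0.3145] [ 0.4455 -0.1206]
spacer fin top [ 0.5304 -0.011 ] [ 0.5294 -0.0224] [ 0.4928 -0.0194] [ 0.4948 -0.0091] px ctr [ 0.5115 -0.0157]
spacer base [ 0.5402 -0.0067] [ 0.5388 -0.031 ] [ 0.4816 -0.0269] [ 0.4846 -0.0022]
39 [ 0.5074 -0.0064  0.0274] [514.  -5.] [53.  5.] 0 0.034533210385866576
152 [0.4941 0.1506 0.1283] [495. 151.] [33. 31.] 46 0.13475662648178752
23 [0.503  0.2095 0.122 ] [503. 210.] [ 9. 11.] 4 0.13090136677558928
58 [0.5133 0.2698 0.0931] [514. 270.] [20. 18.] 7 0.09800259552620905
13 [ 0.5033 -0.0089  0.0501] [505.  -9.] [19.  2.] 2 0.054264052192670234
77 [ 0.5065 -0.0063  0.0232] [510.  -6.] [ 8. 53.] 87 0.034957147172713074
181 [0.4892 0.1545 0.1246] [490. 154.] [33. 32.] 43 0.12699827950941034
32 [0.4994 0.2121 0.1188] [501. 211.] [12. 10.] 84 0.12202144732363043
92 [0.5101 0.2716 0.0894] [512. 271.] [19. 21.] 52 0.09181508242024215
```

Everything matches the given sizes. The shaker is at about (.485,-.2005) with yaw 3.4°, and the spacer at (.511,-.0163) with yaw about -4.5°. I'll move above the spacer.

```bash
python3 -c "
from h import *
go(.511,-.0163,.20,85.5)"
```

```text
t 0.1 pos [0.2529 0.5712 0.2308] row cm [-47.38 -43.27   3.13] rv [-1.000e-03  1.000e-03  1.233e+00]
```

>>> play_rows --pt "-3 -2.8 0 0 0 0.12 1" --pt "-6.5 -6 0 0 0 0.25 1" --pt "-10 -9.3 0 0 0 0.37 1" --pt "-13.5 -12.5 0 0 0 0.49 1" --pt "-17 -15.5 0 0 0 0.61 1"

```text
clock: 0.6
position: [0.346, 0.3589, 0.2312]
tool_rot: [-3.141, 0.0, 2.11]
force: [1.7, 0.9, 1.0]
grip_width: 0.0854
finger_force: 0.0
```

```bash
python3 -c "
from h import *
go(.511,-.0163,.20,85.5)"
```

```text
t 0.6 pos [0.346  0.3589 0.2312] row cm [-40.67  -5.1    3.12] rv [-0.     0.     0.618]
```

>>> play_rows --pt "-4 -0.5 0 0 0 0.12 1" --pt "-8 -1 0 0 0 0.25 1" --pt "-12 -1.5 0 0 0 0.37 1" --pt "-16 -2 0 0 0 0.49 1" --pt "-20 -2.5 0 0 0 0.62 1"

```text
clock: 1.1
position: [0.4282, 0.1753, 0.2313]
tool_rot: [-3.142, -0.0, 1.49]
force: [0.9, 2.4, -0.0]
grip_width: 0.0858
finger_force: 0.0
```

```bash
python3 -c "
from h import *
go(.511,-.0163,.20,85.5)"
```

```text
t 1.1 pos [0.4282 0.1753 0.2313] row cm [-18.43   9.81   3.13] rv [-0.    -0.    -0.002]
```

>>> play_rows --pt "-4 2.1 0.7 0 0 0 1" --pt "-8 4.2 1.4 0 0 0 1" --pt "-12 6.3 2.1 0 0 0 1" --pt "-16 8.4 2.8 0 0 0 1" --pt "-18.4 9.8 3.1 0 0 0 1"

```text
clock: 1.6
position: [0.5119, -0.0174, 0.1997]
tool_rot: [-3.141, 0.001, 1.492]
force: [0.1, 1.1, 0.0]
grip_width: 0.0854
finger_force: 0.0
```

```bash
python3 - <<'E'
from h import *
np.set_printoptions(precision=4,suppress=True)
print(viewer.camera_info('wrist'))
p,d=grab('wrist','w0'); go(.511,-.0163,.05,85.5)
E
```

```text
{'fx': 309.70691628693146, 'fy': 309.70691628693146, 'cx': 320.4488602553513, 'cy': 195.67773474266178, 'R': array([[ 0.9969, -0.0784, -0.0017],
       [-0.0739, -0.9463,  0.3146],
       [-0.0263, -0.3135, -0.9492]]), 't': array([-0.5113, -0.0113,  0.3583])}
t 1.65 pos [ 0.513  -0.0204  0.1996] row cm [ 0.43 -0.24 14.96] rv [ 0.     0.002 -0.003]
```

View pics/w0.png

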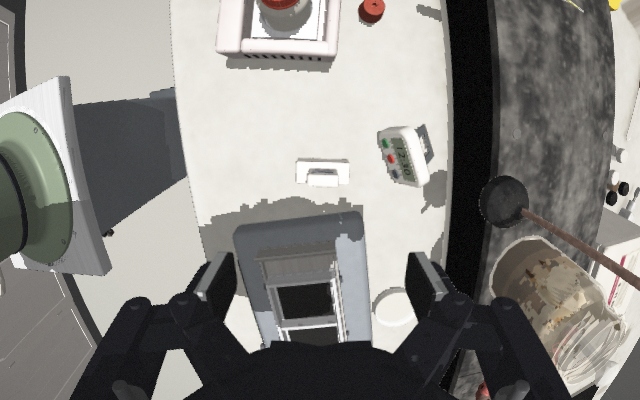

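```bash
cat >> h.py <<'E'
def wproj(c,X):
    p=np.array(c['R'])@np.array(X)+c['t'];th=np.arctan2(np.hypot(*p[:2]),p[2]);a=np.arctan2(p[1],p[0])
    return c['cx']+c['fx']*th*np.cos(a),c['cy']+c['fx']*th*np.sin(a)
def wray(c,u,v,z):
    dx,dy=u-c['cx'],v-c['cy'];r=np.hypot(dx,dy);th=r/c['fx']
    k=np.array([np.sin(th)*dx/r,np.sin(th)*dy/r,np.cos(th)]);R=np.array(c['R']);o=-R.T@c['t'];k=R.T@k
    return o+k*(z-o[2])/k[2]
def boxpts(F,cx,cy,lx,ly,z): return [(*F((cx+sx*lx/2,cy+sy*ly/2)),z) for sx,sy in((1,1),(1,-1),(-1,-1),(-1,1))]
def overlay(name,c,polys,roi,k):
    im=cv2.imread(f'pics/{name}.png');x0,y0,x1,y1=roi;im=cv2.resize(im[y0:y1,x0:x1],None,fx=k,fy=k,interpolation=cv2.INTER_CUBIC)
    for P,col in polys:
        q=np.array([((u-x0+.5)*k,(v-y0+.5)*k) for u,v in(wproj(c,X) for X in P)],np.int32);cv2.polylines(im,[q],True,col,1)
    cv2.imwrite(f'pics/{name}o.png',im)
E
python3 - <<'E'
from h import *
c=viewer.camera_info('wrist');p,d=grab('wrist','w1')
S=frame(.511,-.0163,-4.5);H=frame(.485,-.2005,3.4)
overlay('w1',c,[(boxpts(S,0,0,.03,.012,.057),(0,0,255)),(boxpts(S,0,0,.056,.024,.026),(0,160,0)),
(boxpts(H,0,.098,.074,.028,.075),(0,0,255)),(boxpts(H,0,.05,.06,.06,.075),(255,0,0)),(boxpts(H,0,-.014,.06,.06,.075),(255,0,0)),(boxpts(H,0,.098,.074,.028,.053),(0,200,0))],(220,140,390,330),3.5 if 0 else 3)
go(.511,-.0163,.05,85.5)
E
```

```text
t 1.7 pos [ 0.5122 -0.018   0.1997] row cm [ 0.19 -0.13 14.97] rv [-0.     0.002 -0.003]
```

View pics/w1o.png

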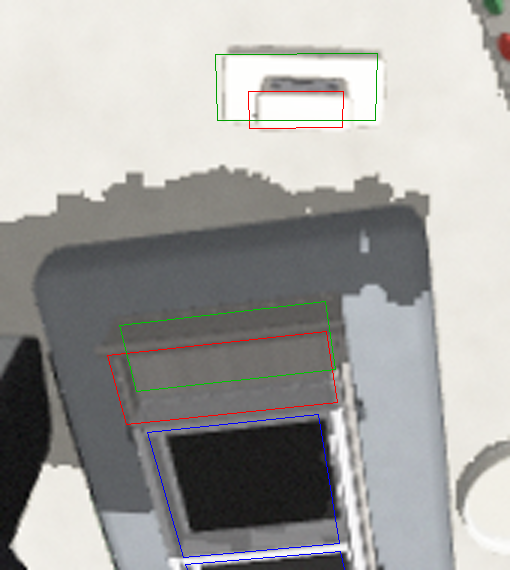

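The overlay shows the spacer about 2 mm farther in +x, so I take x=.5128. The yaw agrees, and the gap and divider line up in y. Descending.

>>> play_rows --pt "0.1 0.05 3 0 0 0 1" --pt "0.15 0.05 6 0 0 0 1" --pt "0.15 0.05 9 0 0 0 1" --pt "0.15 0.05 11.5 0 0 0 1" --pt "0.15 0.05 13 0 0 0 1"

```text
clock: 2.2
position: [0.5112, -0.012, 0.0685]
tool_rot: [-3.139, 0.0, 1.495]
force: [0.4, 0.2, 0.6]
grip_width: 0.0852
finger_force: 0.0
```

>>> play_rows --pt "0 0 1.5 0 0 0 1" --pt "0 0 3 0 0 0 1" --pt "0 0 4.1 0 0 0 1" --pt "0 0 4.1 0 0 0 1" --pt "0 0 4.1 0 0 0 1"

```text
clock: 2.7
position: [0.5122, -0.0125, 0.0295]
tool_rot: [-3.141, 0.0, 1.495]
force: [0.8, 0.4, -0.2]
grip_width: 0.0853
finger_force: 0.0
```

```bash
python3 - <<'E'
from h import *
c=viewer.camera_info('wrist');p,d=grab('wrist','w2');S=frame(.5128,-.0163,-4.5)
overlay('w2',c,[(boxpts(S,0,0,.03,.012,.057),(0,0,255)),(boxpts(S,0,0,.056,.024,.026),(0,160,0))],(180,180,460,400),2)
go(.5128,-.0163,.029,85.5)
E
```

```text
t 2.75 pos [ 0.5124 -0.0126  0.0298] row cm [-0.37  0.07  0.08] rv [ 0.    -0.     0.003]
```

View pics/w2o.png

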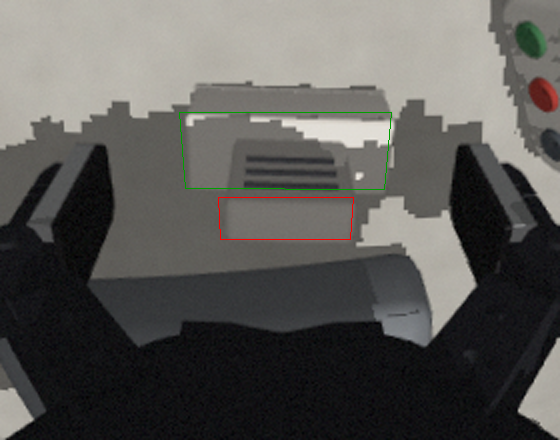

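The overlay matches the fin (225–350, 195–240). I'll correct by -3.7 mm and close.

>>> play_rows --pt "-0.37 0.05 0.05 0 0 0 1" --pt "-0.37 0.05 0.05 0 0 0 0" --pt "-0.37 0.05 0.05 0 0 0 -0.5" --pt "-0.37 0.05 0.05 0 0 0 -0.8" --pt "-0.37 0.05 0.05 0 0 0 -0.8" --squeeze 50

```text
clock: 3.25
position: [0.5125, -0.0163, 0.029]
tool_rot: [3.141, -0.0, 1.495]
force: [-5.7, -0.2, 27.5]
grip_width: 0.029
finger_force: 47.5
```

>>> play_rows --pt "0 0 0 0 0 0 -0.8" --pt "0 0 0 0 0 0 -0.8" --pt "0 0 -0.5 0 0 0 -0.8" --pt "0 0 -2 0 0 0 -0.8" --pt "0 0 -4 0 0 0 -0.8"

```text
clock: 3.75
position: [0.5119, -0.0164, 0.069]
tool_rot: [-3.14, 0.0, 1.495]
force: [0.4, 0.7, -0.5]
grip_width: 0.029
finger_force: 49.4
```

```bash
python3 -c "
from h import *
go(.479,-.06,.17,93.4)"
```

```text
t 3.75 pos [ 0.5119 -0.0164  0.069 ] row cm [ -4.6   -2.96 -10.1 ] rv [-0.001  0.    -0.135]
```

>>> play_rows --pt "0 0 -3 0 0 0 -0.8" --pt "-0.5 -0.4 -6 0 0 -0.05 -0.8" --pt "-2 -1.3 -8.5 0 0 -0.1 -0.8" --pt "-3.5 -2.2 -9.7 0 0 -0.13 -0.8" --pt "-4.6 -3 -10.1 0 0 -0.135 -0.8"

```text
clock: 4.25
position: [0.4789, -0.0607, 0.1712]
tool_rot: [3.139, -0.0, 1.63]
force: [0.4, 0.6, -1.4]
grip_width: 0.0293
finger_force: 49.4
```

>>> play_rows --pt "0 0 0 0 0 0 -0.8" --pt "0 0 0 0 0 0 -0.8" --pt "0 0 0 0 0 0 -0.8" --pt "0 0 0 0 0 0 -0.8" --pt "0 0 0 0 0 0 -0.8"

```text
clock: 4.75
position: [0.479, -0.0596, 0.1694]
tool_rot: [-3.141, 0.0, 1.63]
force: [0.7, -0.3, -0.7]
grip_width: 0.0287
finger_force: 49.4
```

```bash
python3 - <<'E'
from h import *
c=viewer.camera_info('wrist');p,d=grab('wrist','w3');H=frame(.485,-.2005,3.4)
overlay('w3',c,[
(boxpts(H,0,.098,.074,.028,.075),(0,0,255)),(boxpts(H,0,.05,.06,.06,.075),(255,0,0)),(boxpts(H,0,.098,.074,.028,.053),(0,200,0))],(200,190,440,370),3)
go(.479,-.06,.17,93.4)
E
```

```text
t 4.8 pos [ 0.479  -0.0597  0.1695] row cm [-0.03 -0.01 -0.05] rv [-0.001  0.    -0.   ]
```

View pics/w3o.png

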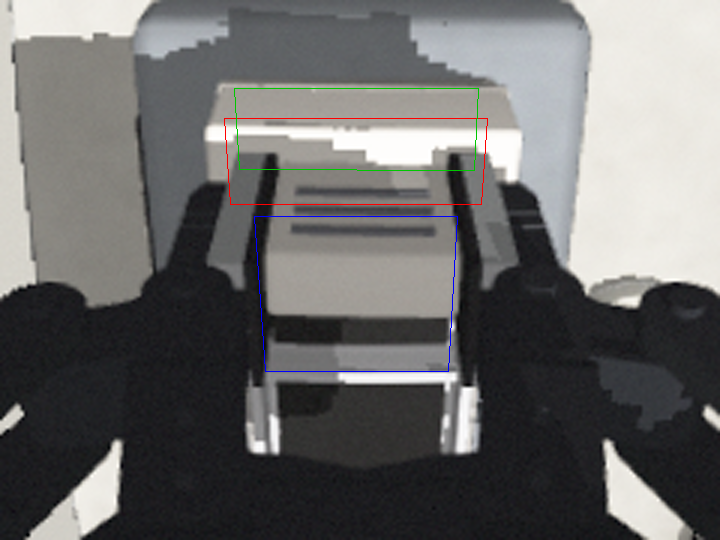

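```bash
python3 - <<'E'
from h import *
c=viewer.camera_info('wrist')
f=lambda a,b,z:wray(c,200+a/3-.33,190+b/3-.33,z).round(4)
print('block far top edge',f(207,126,.1665),f(520,128,.1665),'mid',f(363,127,.1665))
print('fin far top', f(278,165,.1975),f(445,165,.1975),'fin near top',f(265,255,.1975),f(265,316,.1975))
print('divider',f(360,371,.075),f(360,384,.075),'walls@430',f(272,430,.075),f(450,430,.075),f(248,430,.075),f(478,430,.075))
H=frame(.487,-.2005,3.4);print(H((0,.098)),H((0,.02)),H((0,.016)))
go(.480,-.1027,.13,93.4)
E
```

```text
block far top edge [ 0.451  -0.0504  0.1665] [ 0.5057 -0.0475  0.1665] mid [ 0.4783 -0.0487  0.1665]
fin far top [ 0.466  -0.0409  0.1975] [ 0.4892 -0.0395  0.1975] fin near top [ 0.4643 -0.0561  0.1975] [ 0.4644 -0.0674  0.1975]
divider [ 0.485  -0.1802  0.075 ] [ 0.4853 -0.1859  0.075 ] walls@430 [ 0.4564 -0.2098  0.075 ] [ 0.5175 -0.206   0.075 ] [ 0.4481 -0.2107  0.075 ] [ 0.5272 -0.2059  0.075 ]
[ 0.48118798 -0.1026725 ] [ 0.48581387 -0.1805352 ] [ 0.4860511  -0.18452816]
t 4.8 pos [ 0.479  -0.0597  0.1695] row cm [-4.3  -0.16  3.95] rv [-0.001  0.    -0.   ]
```

>>> play_rows --pt "-1.4 0 0 0 0 0 -0.8" --pt "-2.8 0 0.5 0 0 0 -0.8" --pt "-3.8 -0.05 2 0 0 0 -0.8" --pt "-4.2 -0.05 3.5 0 0 0 -0.8" --pt "-4.2 -0.05 4.7 0 0 0 -0.8"

```text
clock: 5.3
position: [0.4808, -0.1023, 0.1219]
tool_rot: [-3.141, 0.0, 1.629]
force: [0.4, 0.1, -0.5]
grip_width: 0.0288
finger_force: 49.4
```

>>> play_rows --pt "0 0 0 0 0 0 -0.8" --pt "0 0 0 0 0 0 -0.8" --pt "0 0 0 0 0 0 -0.8" --pt "0 0 0 0 0 0 -0.8" --pt "0 0 0 0 0 0 -0.8"

```text
clock: 5.8
position: [0.4812, -0.1018, 0.1232]
tool_rot: [3.141, 0.0, 1.63]
force: [-0.0, -0.2, -0.4]
grip_width: 0.0289
finger_force: 49.4
```

```bash
python3 - <<'E'
from h import *
go(.4812,-.1014,.082,93.4)
c=viewer.camera_info('wrist');p,d=grab('wrist','w4');H=frame(.487,-.2005,3.4)
overlay('w4',c,[(boxpts(H,0,.098,.074,.028,.075),(0,0,255)),(boxpts(H,0,.05,.06,.06,.075),(255,0,0)),(boxpts(H,0,.098,.074,.028,.053),(0,200,0))],(200,180,440,380),3)
E
```

```text
t 5.8 pos [ 0.4812 -0.1018  0.1232] row cm [ 0.04 -0.    4.12] rv [ 0.001  0.    -0.   ]
```

View pics/w4o.png

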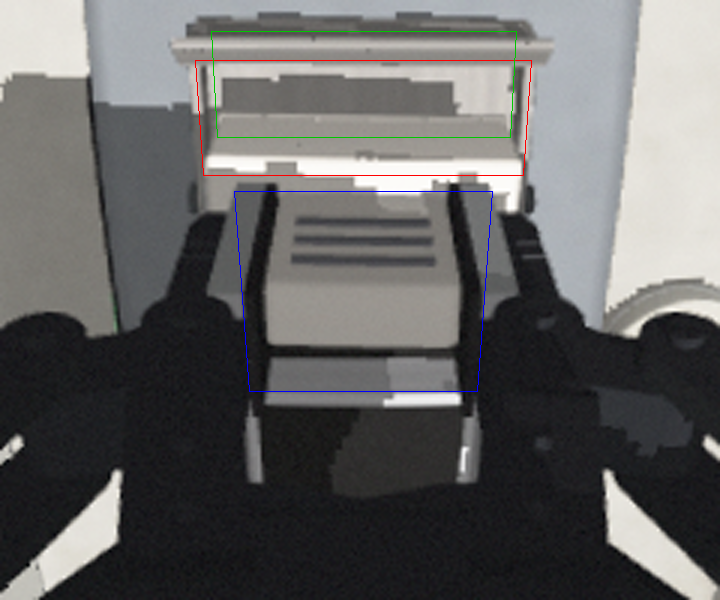

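The rail's inner edge (row 62) and the divider (row 391) agree with the model. Lowering gently.

>>> play_rows --pt "0.03 0 0.6 0 0 0 -0.8" --pt "0.03 0 1.1 0 0 0 -0.8" --pt "0.03 0 1.6 0 0 0 -0.8" --pt "0.03 0 2.1 0 0 0 -0.8" --pt "0.03 0 2.6 0 0 0 -0.8"

```text
clock: 6.35
position: [0.4809, -0.1016, 0.0962]
tool_rot: [-3.141, 0.0, 1.63]
force: [0.1, 0.5, -0.1]
grip_width: 0.0292
finger_force: 49.4
```

>>> play_rows --pt "0 0 0.4 0 0 0 -0.8" --pt "0 0 0.7 0 0 0 -0.8" --pt "0 0 1.0 0 0 0 -0.8" --pt "0 0 1.2 0 0 0 -0.8" --pt "0 0 1.2 0 0 0 -0.8"

```text
clock: 6.85
position: [0.4809, -0.1016, 0.0846]
tool_rot: [-3.141, 0.0, 1.63]
force: [0.3, 0.2, -0.9]
grip_width: 0.0288
finger_force: 49.4
```

>>> play_rows --pt "0 0 0.1 0 0 0 -0.8" --pt "0 0 0.2 0 0 0 -0.8" --pt "0 0 0.3 0 0 0 -0.8" --pt "0 0 0.4 0 0 0 -0.8" --pt "0 0 0.4 0 0 0 -0.8"

```text
clock: 7.35
position: [0.4811, -0.1017, 0.082]
tool_rot: [3.141, -0.0, 1.629]
force: [-7.3, 2.5, 33.7]
grip_width: 0.0297
finger_force: 53.5
```

Seated: 34 N at TCP .082, which puts the underside at .053. Releasing and rising.

>>> play_rows --pt "0 0 -0.25 0 0 0 -0.8" --pt "0 0 -0.25 0 0 0 0" --pt "0 0 -0.3 0 0 0 0.3" --pt "0 0 -0.5 0 0 0 0.5" --pt "0 0 -2 0 0 0 0.5"

```text
clock: 7.85
position: [0.4802, -0.1015, 0.1]
tool_rot: [-3.139, -0.0, 1.63]
force: [-0.6, 0.8, 1.4]
grip_width: 0.0644
finger_force: 0.0
```

>>> play_rows --pt "0 0 -3 0 0 0 0.5" --pt "0 0 -6 0 0 0 0.5" --pt "0 0 -9 0 0 0 0.5" --pt "1 0 -11 0 0 0 0.5" --pt "3 0 -12 0 0 0 0.5"

```text
clock: 8.35
position: [0.4796, -0.0725, 0.2226]
tool_rot: [3.139, 0.0, 1.628]
force: [0.3, 0.2, -0.7]
grip_width: 0.0641
finger_force: 0.0
```

```bash
python3 - <<'E'
from h import *
W=frame(.493,.213,-9.2)
for y in(.061,0,-.061):print(W((.008,y)))
go(.492,.152,.21,81)
E
```

```text
[0.51064984 0.27193626]
[0.50089709 0.21172095]
[0.49114434 0.15150564]
t 8.35 pos [ 0.4796 -0.0725  0.2226] row cm [22.34  2.51  1.26] rv [0.002 0.    0.214]
```

>>> play_rows --pt "3.5 0.4 0.2 0 0 0.04 1" --pt "7.5 0.8 0.4 0 0 0.09 1" --pt "11.5 1.3 0.6 0 0 0.13 1" --pt "14.5 1.7 0.8 0 0 0.18 1" --pt "16.5 2.2 0.9 0 0 0.214 1"

```text
clock: 8.85
position: [0.491, 0.0968, 0.2116]
tool_rot: [-3.141, -0.0, 1.416]
force: [0.2, -1.3, -0.5]
grip_width: 0.0852
finger_force: 0.0
```

>>> play_rows --pt "0 0 0 0 0 0 1" --pt "0 0 0 0 0 0 1" --pt "0 0 0 0 0 0 1" --pt "0 0 0 0 0 0 1" --pt "0 0 0 0 0 0 1"

```text
clock: 9.35
position: [0.4915, 0.0937, 0.2119]
tool_rot: [3.141, -0.0, 1.415]
force: [0.6, -0.1, -0.3]
grip_width: 0.0856
finger_force: 0.0
```

```bash
python3 - <<'E'
from h import *
c=viewer.camera_info('wrist');p,d=grab('wrist','w5');W=frame(.493,.213,-9.2)
circ=lambda y,r,z:[(*W((.008+r*np.cos(a),y+r*np.sin(a))),z) for a in np.linspace(0,6.28,24)]
overlay('w5',c,[(boxpts(W,0,0,.116,.212,.054),(0,200,0)),(circ(-.061,.017,.128),(255,0,0)),(circ(0,.007,.125),(0,0,255)),(circ(0,.0155,.086),(0,255,255)),(circ(.061,.0115,.093),(255,0,0)),(circ(.061,.014,.056),(0,160,0))],(190,0,450,260),2.3)
go(.491,.1515,.21,81)
E
```

```text
t 9.4 pos [0.4915 0.0938 0.2119] row cm [ 5.69 -0.94  0.19] rv [ 0.    -0.     0.001]
```

View pics/w5o.png

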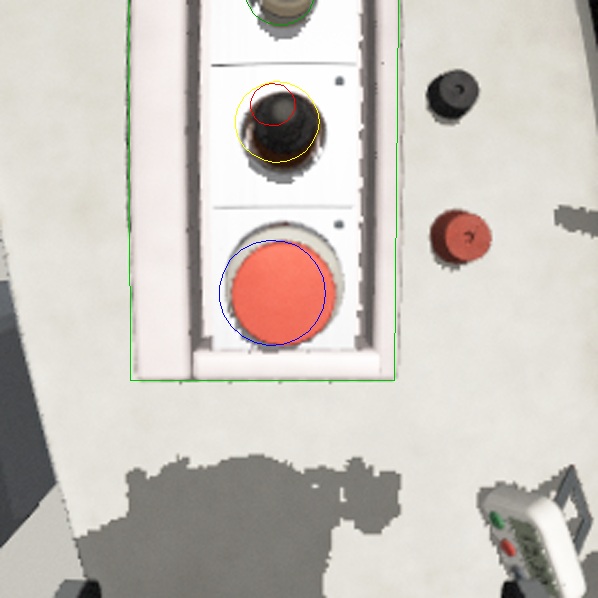

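The warmer outline fits. The red cap centre is at (284,293), the dropper bulb top at about (283,107), and the vial cap at the top edge.

```bash
python3 - <<'E'
from h import *
c=viewer.camera_info('wrist')
f=lambda a,b,z:wray(c,190+a/2.3-.3,b/2.3-.3,z).round(4)
print('cap',f(284,293,.128),'L/R',f(231,293,.128),f(337,293,.128),'bulb',f(282,107,.125))
print('block edges z.056',f(207,280,.056),f(357,280,.056),f(240,207,.056),f(340,207,.056),f(240,65,.056),'vial top z.093',f(285,5,.093))
E
```

```text
cap [0.495  0.1509 0.128 ] L/R [0.4783 0.1536 0.128 ] [0.5117 0.1483 0.128 ] bulb [0.5038 0.2104 0.125 ]
block edges z.056 [0.4612 0.155  0.056 ] [0.5232 0.145  0.056 ] [0.48  0.183 0.056] [0.5207 0.1764 0.056 ] [0.4896 0.2431 0.056 ] vial top z.093 [0.5109 0.2549 0.093 ]
```

>>> play_rows --pt "1.5 -0.15 0 0 0 0 1" --pt "3.5 -0.4 0 0 0 0 1" --pt "5 -0.55 0 0 0 0 1" --pt "5.7 -0.6 0 0 0 0 1" --pt "5.7 -0.6 1 0 0 0 1"

```text
clock: 9.9
position: [0.4948, 0.1528, 0.2021]
tool_rot: [3.14, -0.001, 1.417]
force: [0.2, -0.7, -0.1]
grip_width: 0.0857
finger_force: 0.0
```

>>> play_rows --pt "0 0 2 0 0 0 1" --pt "0 0 5 0 0 0 1" --pt "0 0 8 0 0 0 1" --pt "0 0 9.5 0 0 0 1" --pt "0 0 10 0 0 0 1"

```text
clock: 10.4
position: [0.4934, 0.1504, 0.0998]
tool_rot: [-3.139, 0.002, 1.415]
force: [0.7, 0.1, -0.2]
grip_width: 0.0852
finger_force: 0.0
```

>>> play_rows --pt "0 0 0 0 0 0 0.5" --pt "0 0 0 0 0 0 0.2" --pt "0 0 0 0 0 0 0" --pt "0 0 0 0 0 0 0" --pt "0 0 0 0 0 0 0"

```text
clock: 10.9
position: [0.4945, 0.1518, 0.1022]
tool_rot: [3.141, -0.0, 1.416]
force: [1.5, 0.3, -0.0]
grip_width: 0.0427
finger_force: 0.0
```

```bash
python3 -c "
from h import *
go(.4945,.151,.100,81)"
```

```text
t 10.9 pos [0.4945 0.1518 0.1022] row cm [-0.08  0.01  0.22] rv [ 0.001 -0.     0.002]
```

>>> play_rows --pt "-0.05 0 0.2 0 0 0 -0.3" --pt "-0.05 0 0.2 0 0 0 -0.4" --pt "-0.05 0 0.2 0 0 0 -0.4" --pt "-0.05 0 0.2 0 0 0 -0.4" --pt "-0.05 0 0 0 0 0 -0.4" --squeeze 35

```text
clock: 11.4
position: [0.4944, 0.1514, 0.1024]
tool_rot: [3.141, -0.001, 1.416]
force: [0.8, -0.6, -1.5]
grip_width: 0.0343
finger_force: 33.1
```

>>> play_rows --pt "0 0 -1 0 0 0 -0.4" --pt "0 0 -3 0 0 0 -0.4" --pt "0 0 -6 0 0 0 -0.4" --pt "0 0 -8.5 0 0 0 -0.4" --pt "0 0 -10 0 0 0 -0.4"

```text
clock: 11.9
position: [0.4947, 0.1511, 0.2041]
tool_rot: [3.14, -0.001, 1.415]
force: [-0.6, -0.0, -1.5]
grip_width: 0.0344
finger_force: 33.3
```

```bash
python3 -c "
from h import *
H=frame(.487,-.2005,3.4)
for y in(.05,-.014,-.078):print(H((0,y)).round(4))
x,y=H((0,-.078)); go(x,y,.20,93.4)"
```

```text
[ 0.484  -0.1506]
[ 0.4878 -0.2145]
[ 0.4916 -0.2784]
t 11.9 pos [0.4947 0.1511 0.2041] row cm [-42.48   6.34   0.37] rv [ 0.002 -0.001 -0.215]
```

>>> play_rows --pt "-2 0.3 0 0 0 -0.02 -0.4" --pt "-5.5 0.8 0 0 0 -0.05 -0.4" --pt "-9.5 1.4 0 0 0 -0.08 -0.4" --pt "-13.5 2 0 0 0 -0.11 -0.4" --pt "-17.5 2.6 0 0 0 -0.14 -0.4"

```text
clock: 12.4
position: [0.4926, -0.0274, 0.2024]
tool_rot: [3.141, -0.0, 1.557]
force: [1.0, -0.3, 0.2]
grip_width: 0.0345
finger_force: 33.1
```

```bash
python3 -c "
from h import *
go(.4916,-.2784,.20,93.4)"
```

```text
t 12.4 pos [ 0.4926 -0.0274  0.2024] row cm [-25.1    0.24   0.24] rv [ 0.     0.    -0.073]
```

>>> play_rows --pt "-4 0 0 0 0 -0.02 -0.4" --pt "-8 0.1 0 0 0 -0.04 -0.4" --pt "-12 0.1 0 0 0 -0.06 -0.4" --pt "-16 0.2 0 0 0 -0.073 -0.4" --pt "-20 0.2 0 0 0 -0.073 -0.4"

```text
clock: 12.9
position: [0.4916, -0.2275, 0.2024]
tool_rot: [3.141, 0.0, 1.629]
force: [1.3, 0.2, -1.6]
grip_width: 0.0343
finger_force: 33.2
```

>>> play_rows --pt "-2.5 0 0 0 0 0 -0.4" --pt "-4 0 0 0 0 0 -0.4" --pt "-4.8 0 0.5 0 0 0 -0.4" --pt "-5 0 1 0 0 0 -0.4" --pt "-5 0 2 0 0 0 -0.4"

```text
clock: 13.4
position: [0.4952, -0.2748, 0.1815]
tool_rot: [3.141, -0.0, 1.63]
force: [0.2, -0.3, -1.9]
grip_width: 0.0345
finger_force: 33.2
```

```bash
python3 -c "
from h import *
go(.4916,-.2784,.125,93.4)"
```

```text
t 13.4 pos [ 0.4952 -0.2748  0.1815] row cm [-0.34 -0.38  5.65] rv [ 0. -0. -0.]
```

>>> play_rows --pt "-0.3 -0.3 1 0 0 0 -0.4" --pt "-0.35 -0.4 2.5 0 0 0 -0.4" --pt "-0.35 -0.4 4 0 0 0 -0.4" --pt "-0.35 -0.4 4.9 0 0 0 -0.4" --pt "-0.35 -0.4 5.3 0 0 0 -0.4"

```text
clock: 13.9
position: [0.4906, -0.2788, 0.1277]
tool_rot: [-3.14, -0.001, 1.629]
force: [-0.4, 0.2, -1.7]
grip_width: 0.0345
finger_force: 33.2
```

>>> play_rows --pt "0 0 0.1 0 0 0 -0.4" --pt "0 0 0.2 0 0 0 -0.4" --pt "0 0 0.3 0 0 0 -0.4" --pt "0 0 0.3 0 0 0 -0.4" --pt "0 0 0.3 0 0 0 -0.4"

```text
clock: 14.4
position: [0.4911, -0.2795, 0.1261]
tool_rot: [3.141, 0.0, 1.629]
force: [-0.3, -0.1, -1.6]
grip_width: 0.0343
finger_force: 33.2
```

>>> play_rows --pt "0 0 0.1 0 0 0 -0.4" --pt "0 0 0.2 0 0 0 -0.4" --pt "0 0 0.25 0 0 0 -0.4" --pt "0 0 0.3 0 0 0 -0.4" --pt "0 0 0.3 0 0 0 -0.4"

```text
clock: 14.9
position: [0.4917, -0.2799, 0.1247]
tool_rot: [3.139, 0.001, 1.628]
force: [-6.2, 5.0, 33.9]
grip_width: 0.0344
finger_force: 41.7
```

The bottle is on the floor. Releasing.

>>> play_rows --pt "0 0 -0.2 0 0 0 -0.4" --pt "0 0 -0.2 0 0 0 -0.2" --pt "0 0 -0.2 0 0 0 0" --pt "0 0 -0.2 0 0 0 0.3" --pt "0 0 -0.2 0 0 0 0.5"

```text
clock: 15.4
position: [0.4909, -0.2794, 0.1246]
tool_rot: [-3.141, -0.0, 1.629]
force: [-0.4, -0.2, 0.3]
grip_width: 0.0641
finger_force: 0.0
```

>>> play_rows --pt "0 0 -0.3 0 0 0 0.5" --pt "0 0 -2 0 0 0 0.5" --pt "0 0 -5 0 0 0 0.5" --pt "0 0 -8 0 0 0 0.5" --pt "1 0 -10 0 0 0 0.5"

```text
clock: 15.9
position: [0.4905, -0.2707, 0.2269]
tool_rot: [3.14, 0.001, 1.627]
force: [-1.2, 0.5, -0.9]
grip_width: 0.0643
finger_force: 0.0
```

```bash
python3 -c "
from h import *
go(.5035,.2105,.22,81)"
```

```text
t 15.9 pos [ 0.4905 -0.2707  0.2269] row cm [47.97  4.01  0.63] rv [0.002 0.001 0.213]
```

>>> play_rows --pt "4.5 0.4 0 0 0 0.03 0.7" --pt "9 0.8 0 0 0 0.06 0.7" --pt "13.5 1.2 0 0 0 0.09 0.7" --pt "18 1.6 0 0 0 0.12 0.7" --pt "22.5 2 0 0 0 0.15 0.7"

```text
clock: 16.4
position: [0.4971, -0.0419, 0.2251]
tool_rot: [3.141, -0.0, 1.477]
force: [1.0, 0.6, 0.1]
grip_width: 0.0722
finger_force: 0.0
```

```bash
python3 -c "
from h import *
go(.5035,.2105,.22,81)"
```

```text
t 16.4 pos [ 0.4971 -0.0419  0.2251] row cm [25.19 -1.72  0.52] rv [ 0.    -0.     0.064]
```

>>> play_rows --pt "4.5 -0.3 0 0 0 0.02 0.3" --pt "9 -0.6 0 0 0 0.04 0.3" --pt "13.5 -0.9 0 0 0 0.06 0.3" --pt "18 -1.2 0 0 0 0.064 0.3" --pt "22 -1.5 0 0 0 0.064 0.3"

```text
clock: 16.9
position: [0.5023, 0.1792, 0.2251]
tool_rot: [3.141, -0.0, 1.415]
force: [0.6, -1.2, -0.7]
grip_width: 0.0551
finger_force: 0.0
```

>>> play_rows --pt "2 -0.2 0 0 0 0 0.3" --pt "3.1 -0.2 0 0 0 0 0.3" --pt "3.1 -0.2 0 0 0 0 0.3" --pt "3.1 -0.2 0 0 0 0 0.3" --pt "3.1 -0.2 0 0 0 0 0.3"

```text
clock: 17.4
position: [0.5057, 0.2061, 0.2249]
tool_rot: [3.141, 0.0, 1.413]
force: [-0.0, -0.2, 0.7]
grip_width: 0.0551
finger_force: 0.0
```

```bash
python3 - <<'E'
from h import *
go(.5035,.2105,.061,81)
c=viewer.camera_info('wrist');p,d=grab('wrist','w6')
W=frame(.493,.213,-9.2);D=frame(.5035,.2105,0);V=frame(.5135,.2705,0)
circ=lambda F,r,z:[(*F((r*np.cos(a),r*np.sin(a))),z) for a in np.linspace(0,6.28,24)]
overlay('w6',c,[(circ(D,.007,.125),(0,0,255)),(circ(D,.0155,.086),(0,255,255)),(circ(V,.0115,.093),(255,0,0))],(200,100,440,340),2.5)
E
```

```text
t 17.4 pos [0.5057 0.2061 0.2249] row cm [ 0.4  -0.29 16.39] rv [ 0.     0.    -0.001]
```

View pics/w6o.png

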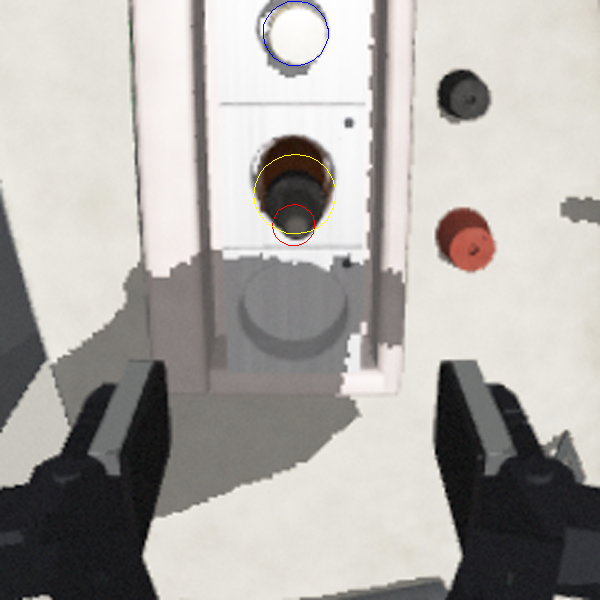

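The vial cap (297,36), dropper body and bulb all match the estimates to about 1 mm. Descending on the dropper.

>>> play_rows --pt "0.4 -0.25 0 0 0 0 0.3" --pt "0.4 -0.25 2 0 0 0 0.3" --pt "0.4 -0.25 5 0 0 0 0.3" --pt "0.4 -0.25 8 0 0 0 0.3" --pt "0.4 -0.25 9.5 0 0 0 0.3"

```text
clock: 17.95
position: [0.5027, 0.2116, 0.1277]
tool_rot: [-3.14, 0.001, 1.414]
force: [0.4, -0.2, 0.7]
grip_width: 0.0554
finger_force: 0.0
```

```bash
python3 -c "
from h import *
go(.5035,.2105,.062,81)"
```

```text
t 17.95 pos [0.5027 0.2116 0.1277] row cm [-0.09  0.11  6.57] rv [-0.002  0.001  0.001]
```

>>> play_rows --pt "0 0 2 0 0 0 0.3" --pt "0 0 4 0 0 0 0.3" --pt "0 0 5.6 0 0 0 0.3" --pt "0 0 6.2 0 0 0 0.3" --pt "0 0 6.2 0 0 0 0.3"

```text
clock: 18.45
position: [0.5034, 0.2118, 0.0674]
tool_rot: [-3.141, 0.001, 1.414]
force: [-0.9, 0.3, 0.5]
grip_width: 0.0554
finger_force: 0.0
```

>>> play_rows --pt "0 0 0 0 0 0 0" --pt "0 0 0 0 0 0 -0.3" --pt "0 0 0 0 0 0 -0.5" --pt "0 0 0 0 0 0 -0.5" --pt "0 0 0 0 0 0 -0.5" --squeeze 30

```text
clock: 18.95
position: [0.504, 0.2124, 0.0687]
tool_rot: [3.141, -0.001, 1.415]
force: [-1.1, -0.1, 6.4]
grip_width: 0.0288
finger_force: 29.1
```

The width of 28.8 mm means it's gripping at the shoulder, too high. I'll reopen and go 7 mm lower.

>>> play_rows --pt "0 0 0 0 0 0 0.2" --pt "0 0 0 0 0 0 0.2" --pt "-0.1 0 0.3 0 0 0 0.2" --pt "-0.15 0 0.6 0 0 0 0.2" --pt "-0.15 0 0.7 0 0 0 0.2"

```text
clock: 19.45
position: [0.5032, 0.2103, 0.0603]
tool_rot: [-3.141, 0.0, 1.415]
force: [0.4, -0.2, 0.2]
grip_width: 0.0512
finger_force: 0.0
```

>>> play_rows --pt "0 0 0 0 0 0 0" --pt "0 0 0 0 0 0 -0.2" --pt "0 0 0 0 0 0 -0.5" --pt "0 0 0 0 0 0 -0.5" --pt "0 0 0 0 0 0 -0.5"

```text
clock: 19.95
position: [0.5034, 0.2106, 0.061]
tool_rot: [-3.142, -0.0, 1.415]
force: [-1.6, -0.3, 6.3]
grip_width: 0.0295
finger_force: 29.7
```

>>> play_rows --pt "0 0 -0.5 0 0 0 -0.5" --pt "0 0 -2 0 0 0 -0.5" --pt "0 0 -5 0 0 0 -0.5" --pt "0 0 -9 0 0 0 -0.5" --pt "0 0 -12 0 0 0 -0.5"

```text
clock: 20.45
position: [0.5037, 0.2104, 0.1831]
tool_rot: [3.141, -0.001, 1.414]
force: [0.8, 0.5, 0.3]
grip_width: 0.0294
finger_force: 29.9
```

```bash
python3 -c "
from h import *
go(.4878,-.2145,.18,93.4)"
```

```text
t 20.45 pos [0.5037 0.2104 0.1831] row cm [-42.22   5.05   0.29] rv [ 0.001 -0.    -0.216]
```

>>> play_rows --pt "-2 0.2 0 0 0 -0.02 -0.5" --pt "-5.5 0.7 0 0 0 -0.05 -0.5" --pt "-9.5 1.1 0 0 0 -0.08 -0.5" --pt "-13.5 1.6 0 0 0 -0.11 -0.5" --pt "-17.5 2.1 0 0 0 -0.14 -0.5"

```text
clock: 20.95
position: [0.4967, 0.0329, 0.1811]
tool_rot: [3.141, 0.0, 1.556]
force: [0.4, 0.4, -0.0]
grip_width: 0.0292
finger_force: 29.9
```

```bash
python3 -c "
from h import *
go(.4878,-.2145,.18,93.4)"
```

```text
t 20.95 pos [0.4967 0.0329 0.1811] row cm [-24.75  -0.53   0.11] rv [ 0.     0.    -0.074]
```

>>> play_rows --pt "-4 -0.1 0 0 0 -0.02 -0.5" --pt "-8 -0.2 0 0 0 -0.04 -0.5" --pt "-12 -0.3 0 0 0 -0.06 -0.5" --pt "-16 -0.4 0 0 0 -0.074 -0.5" --pt "-20 -0.5 0 0 0 -0.074 -0.5"

```text
clock: 21.45
position: [0.4885, -0.1672, 0.1812]
tool_rot: [3.141, 0.0, 1.629]
force: [0.5, 0.4, -0.5]
grip_width: 0.0295
finger_force: 29.9
```

>>> play_rows --pt "-2.5 0 0 0 0 0 -0.5" --pt "-4 0 0 0 0 0 -0.5" --pt "-4.7 0 0.5 0 0 0 -0.5" --pt "-4.7 0 1.5 0 0 0 -0.5" --pt "-4.7 0 3 0 0 0 -0.5"

```text
clock: 21.95
position: [0.4919, -0.211, 0.1502]
tool_rot: [3.141, -0.0, 1.63]
force: [0.5, -0.2, -0.9]
grip_width: 0.0293
finger_force: 29.9
```

```bash
python3 -c "
from h import *
go(.4878,-.2145,.088,93.4)"
```

```text
t 21.95 pos [ 0.4919 -0.211   0.1502] row cm [-0.33 -0.43  6.22] rv [ 0.001 -0.    -0.   ]
```

>>> play_rows --pt "-0.3 -0.3 1 0 0 0 -0.5" --pt "-0.3 -0.4 2.5 0 0 0 -0.5" --pt "-0.3 -0.4 4.2 0 0 0 -0.5" --pt "-0.3 -0.4 5.4 0 0 0 -0.5" --pt "-0.3 -0.4 6 0 0 0 -0.5"

```text
clock: 22.45
position: [0.4872, -0.2149, 0.0895]
tool_rot: [-3.14, -0.001, 1.63]
force: [0.4, -0.5, -0.0]
grip_width: 0.0291
finger_force: 29.9
```

>>> play_rows --pt "0 0 0.1 0 0 0 -0.5" --pt "0 0 0.2 0 0 0 -0.5" --pt "0 0 0.25 0 0 0 -0.5" --pt "0 0 0.3 0 0 0 -0.5" --pt "0 0 0.3 0 0 0 -0.5"

```text
clock: 22.95
position: [0.4878, -0.2156, 0.0881]
tool_rot: [3.141, 0.0, 1.629]
force: [0.1, 0.3, -1.4]
grip_width: 0.0295
finger_force: 29.9
```

>>> play_rows --pt "0 0 0.1 0 0 0 -0.5" --pt "0 0 0.2 0 0 0 -0.5" --pt "0 0 0.3 0 0 0 -0.5" --pt "0 0 0.4 0 0 0 -0.5" --pt "0 0 0.4 0 0 0 -0.5"

```text
clock: 23.45
position: [0.4876, -0.2157, 0.084]
tool_rot: [3.142, -0.0, 1.629]
force: [-1.7, 0.1, 5.3]
grip_width: 0.0293
finger_force: 30.4
```

>>> play_rows --pt "0 0 -0.05 0 0 0 -0.5" --pt "0 0 -0.05 0 0 0 -0.2" --pt "0 0 -0.05 0 0 0 0" --pt "0 0 -0.05 0 0 0 0.3" --pt "0 0 -0.05 0 0 0 0.5"

```text
clock: 23.95
position: [0.4876, -0.2156, 0.0843]
tool_rot: [3.142, 0.0, 1.629]
force: [0.1, -0.1, -0.2]
grip_width: 0.0641
finger_force: 0.0
```

>>> play_rows --pt "0 0 -0.3 0 0 0 0.5" --pt "0 0 -3 0 0 0 0.5" --pt "0 0 -7 0 0 0 0.5" --pt "0 0 -11 0 0 0 0.5" --pt "0 0 -14 0 0 0 0.5"

```text
clock: 24.45
position: [0.4878, -0.2159, 0.2269]
tool_rot: [3.14, 0.001, 1.628]
force: [0.5, -0.0, 0.1]
grip_width: 0.0646
finger_force: 0.0
```

```bash
python3 -c "
from h import *
go(.5135,.2700,.20,81)"
```

```text
t 24.45 pos [ 0.4878 -0.2159  0.2269] row cm [48.36  5.36  2.67] rv [0.002 0.    0.215]
```

>>> play_rows --pt "4.5 0.5 0 0 0 0.03 0.3" --pt "9 1 0 0 0 0.06 0.3" --pt "13.5 1.5 0 0 0 0.09 0.3" --pt "18 2 0 0 0 0.12 0.3" --pt "22.5 2.5 0 0 0 0.15 0.3"

```text
clock: 24.95
position: [0.4994, 0.0122, 0.2247]
tool_rot: [3.141, -0.0, 1.477]
force: [1.8, 0.3, 0.2]
grip_width: 0.0555
finger_force: 0.0
```

```bash
python3 -c "
from h import *
go(.5135,.2700,.18,81)"
```

```text
t 24.95 pos [0.4994 0.0122 0.2247] row cm [25.79 -1.    4.48] rv [ 0.001 -0.     0.064]
```

>>> play_rows --pt "4.5 -0.2 0 0 0 0.02 0.3" --pt "9 -0.4 1 0 0 0.04 0.3" --pt "13.5 -0.6 2 0 0 0.06 0.3" --pt "18 -0.7 3 0 0 0.064 0.3" --pt "22 -0.9 4 0 0 0.064 0.3"

```text
clock: 25.45
position: [0.5106, 0.2328, 0.1841]
tool_rot: [3.141, -0.0, 1.415]
force: [-0.6, -0.3, -0.6]
grip_width: 0.0557
finger_force: 0.0
```

>>> play_rows --pt "2 0 0.4 0 0 0 0.3" --pt "3.4 0 0.4 0 0 0 0.3" --pt "3.8 0 1 0 0 0 0.3" --pt "3.8 0 2 0 0 0 0.3" --pt "3.8 0 4 0 0 0 0.3"

```text
clock: 25.95
position: [0.5176, 0.2665, 0.1446]
tool_rot: [3.14, -0.001, 1.413]
force: [-0.0, 0.8, 0.1]
grip_width: 0.0559
finger_force: 0.0
```

>>> play_rows --pt "0 0 1 0 0 0 0.3" --pt "0 0 1 0 0 0 0.3" --pt "0 0 1 0 0 0 0.3" --pt "0 0 1 0 0 0 0.3" --pt "0 0 1 0 0 0 0.3"

```text
clock: 26.45
position: [0.517, 0.2679, 0.1349]
tool_rot: [3.141, -0.001, 1.415]
force: [0.3, 0.0, -0.3]
grip_width: 0.0556
finger_force: 0.0
```

```bash
python3 -c "
from h import *
go(.5135,.2700,.061,81)"
```

```text
t 26.45 pos [0.517  0.2679 0.1349] row cm [ 0.15 -0.39  7.39] rv [ 0.001 -0.001  0.001]
```

>>> play_rows --pt "0.15 -0.35 1 0 0 0 0.3" --pt "0.15 -0.4 3.5 0 0 0 0.3" --pt "0.15 -0.4 6 0 0 0 0.3" --pt "0.15 -0.4 7.2 0 0 0 0.3" --pt "0.15 -0.4 7.3 0 0 0 0.3"

```text
clock: 26.95
position: [0.5121, 0.2696, 0.0598]
tool_rot: [-3.14, 0.002, 1.415]
force: [0.0, 0.6, 0.2]
grip_width: 0.0553
finger_force: 0.0
```

>>> play_rows --pt "0 0 0 0 0 0 0.1" --pt "0 0 0 0 0 0 -0.1" --pt "0 0 0 0 0 0 -0.1" --pt "0 0 0 0 0 0 -0.1" --pt "0 0 0 0 0 0 -0.1"

```text
clock: 27.45
position: [0.5131, 0.2701, 0.0616]
tool_rot: [3.141, -0.0, 1.415]
force: [1.1, -0.4, 1.5]
grip_width: 0.0382
finger_force: 0.0
```

```bash
python3 -c "
from h import *
go(.5135,.2700,.061,81)"
```

```text
t 27.45 pos [0.5131 0.2701 0.0616] row cm [-0.    0.04  0.06] rv [ 0.    -0.     0.001]
```

>>> play_rows --pt "0 0 0 0 0 0 -0.4" --pt "0 0 0 0 0 0 -0.6" --pt "0 0 0 0 0 0 -0.7" --pt "0 0 0 0 0 0 -0.7" --pt "0 0 0 0 0 0 -0.7" --squeeze 25

```text
clock: 27.95
position: [0.5131, 0.2701, 0.0615]
tool_rot: [3.141, -0.0, 1.415]
force: [-0.4, 0.4, 4.8]
grip_width: 0.0215
finger_force: 24.9
```

>>> play_rows --pt "0 0 -0.5 0 0 0 -0.7" --pt "0 0 -2 0 0 0 -0.7" --pt "0 0 -5 0 0 0 -0.7" --pt "0 0 -9 0 0 0 -0.7" --pt "0 0 -12 0 0 0 -0.7"

```text
clock: 28.45
position: [0.5133, 0.2699, 0.1845]
tool_rot: [3.14, -0.001, 1.414]
force: [0.5, -0.4, -0.7]
grip_width: 0.0214
finger_force: 24.6
```

```bash
python3 -c "
from h import *
go(.4842,-.1515,.18,93.4)"
```

```text
t 28.45 pos [0.5133 0.2699 0.1845] row cm [-42.08   3.69   0.41] rv [ 0.001 -0.001 -0.216]
```

>>> play_rows --pt "-2 0.2 0 0 0 -0.02 -0.7" --pt "-5.5 0.5 0 0 0 -0.05 -0.7" --pt "-9.5 0.9 0 0 0 -0.08 -0.7" --pt "-13.5 1.2 0 0 0 -0.11 -0.7" --pt "-17.5 1.6 0 0 0 -0.14 -0.7"

```text
clock: 28.95
position: [0.5013, 0.0931, 0.1824]
tool_rot: [3.141, -0.0, 1.556]
force: [0.0, -0.2, -1.0]
grip_width: 0.0216
finger_force: 24.6
```

```bash
python3 -c "
from h import *
go(.4842,-.1515,.18,93.4)"
```

```text
t 28.95 pos [0.5013 0.0931 0.1824] row cm [-24.48  -1.35   0.23] rv [ 0.001 -0.    -0.074]
```

>>> play_rows --pt "-4 -0.2 0 0 0 -0.02 -0.7" --pt "-8 -0.5 0 0 0 -0.04 -0.7" --pt "-12 -0.7 0 0 0 -0.06 -0.7" --pt "-16 -0.9 0 0 0 -0.074 -0.7" --pt "-20 -1.2 0 0 0 -0.074 -0.7"

```text
clock: 29.45
position: [0.4862, -0.1069, 0.1824]
tool_rot: [3.14, 0.0, 1.629]
force: [1.0, -0.0, 0.7]
grip_width: 0.0215
finger_force: 24.6
```

>>> play_rows --pt "-2.5 -0.1 0 0 0 0 -0.7" --pt "-4 -0.2 0 0 0 0 -0.7" --pt "-4.5 -0.2 0.5 0 0 0 -0.7" --pt "-4.5 -0.2 1.5 0 0 0 -0.7" --pt "-4.5 -0.2 3 0 0 0 -0.7"

```text
clock: 29.95
position: [0.4874, -0.1492, 0.151]
tool_rot: [3.141, -0.0, 1.63]
force: [0.8, 0.6, -0.9]
grip_width: 0.0217
finger_force: 24.6
```

```bash
python3 -c "
from h import *
go(.4842,-.1515,.088,93.4)"
```

```text
t 29.95 pos [ 0.4874 -0.1492  0.151 ] row cm [-0.22 -0.34  6.3 ] rv [ 0.001 -0.    -0.   ]
```

>>> play_rows --pt "-0.2 -0.3 1 0 0 0 -0.7" --pt "-0.2 -0.3 2.5 0 0 0 -0.7" --pt "-0.2 -0.3 4.2 0 0 0 -0.7" --pt "-0.2 -0.3 5.4 0 0 0 -0.7" --pt "-0.2 -0.3 6 0 0 0 -0.7"

```text
clock: 30.45
position: [0.4836, -0.1518, 0.0902]
tool_rot: [-3.14, -0.0, 1.629]
force: [0.4, 0.4, -0.6]
grip_width: 0.0215
finger_force: 24.6
```

>>> play_rows --pt "0 0 0.1 0 0 0 -0.7" --pt "0 0 0.2 0 0 0 -0.7" --pt "0 0 0.3 0 0 0 -0.7" --pt "0 0 0.4 0 0 0 -0.7" --pt "0 0 0.4 0 0 0 -0.7"

```text
clock: 30.95
position: [0.4842, -0.1524, 0.0875]
tool_rot: [3.141, 0.0, 1.629]
force: [0.3, -0.7, -0.6]
grip_width: 0.0216
finger_force: 24.6
```

>>> play_rows --pt "0 0 0.1 0 0 0 -0.7" --pt "0 0 0.2 0 0 0 -0.7" --pt "0 0 0.3 0 0 0 -0.7" --pt "0 0 0.3 0 0 0 -0.7" --pt "0 0 0.3 0 0 0 -0.7"

```text
clock: 31.45
position: [0.4842, -0.1524, 0.0844]
tool_rot: [3.141, 0.0, 1.629]
force: [-0.3, 0.9, 5.7]
grip_width: 0.0218
finger_force: 25.2
```

Contact. I'll release, rise, and move clear toward +y for a check.

>>> play_rows --pt "0 0 -0.05 0 0 0 -0.6" --pt "0 0 -0.05 0 0 0 -0.3" --pt "0 0 -0.05 0 0 0 0" --pt "0 0 -0.05 0 0 0 0.2" --pt "0 0 -0.05 0 0 0 0.3"

```text
clock: 31.95
position: [0.4841, -0.1524, 0.0848]
tool_rot: [-3.142, 0.0, 1.629]
force: [-0.2, 0.5, 0.2]
grip_width: 0.0551
finger_force: 0.0
```

>>> play_rows --pt "0 0 -0.3 0 0 0 0.3" --pt "0 0 -3 0 0 0 0.3" --pt "0 0 -7 0 0 0 0.3" --pt "0 0 -11 0 0 0 0.3" --pt "0 0 -15 0 0 0 0.3"

```text
clock: 32.45
position: [0.4838, -0.1524, 0.2366]
tool_rot: [-3.142, 0.0, 1.628]
force: [0.2, -0.9, 0.6]
grip_width: 0.0555
finger_force: 0.0
```

>>> play_rows --pt "4 0 0 0 0 0 0.3" --pt "8 0 0 0 0 0 0.3" --pt "12 0 0 0 0 0 0.3" --pt "16 0 0 0 0 0 0.3" --pt "19 0 0 0 0 0 0.3"

```text
clock: 32.95
position: [0.4727, 0.0397, 0.2351]
tool_rot: [3.141, -0.0, 1.63]
force: [1.3, -0.5, 0.1]
grip_width: 0.0556
finger_force: 0.0
```

>>> play_rows --pt "4 0 0 0 0 0 0.3" --pt "8 0 0 0 0 0 0.3" --pt "12 0 0 0 0 0 0.3" --pt "12 0 0 0 0 0 0.3" --pt "12 0 0 0 0 0 0.3"

```text
clock: 33.45
position: [0.4659, 0.1577, 0.2348]
tool_rot: [-3.141, 0.0, 1.63]
force: [-0.1, -0.8, -0.7]
grip_width: 0.0554
finger_force: 0.0
```

```bash
python3 - <<'E'
from h import *
np.set_printoptions(precision=4,suppress=True)
p,d=grab('top','t9');p2,d2=grab('scene','s9')
a=cv2.resize(p[165:265,335:475][:,:,::-1],None,fx=4,fy=4,interpolation=cv2.INTER_CUBIC)
b=cv2.resize(p2[120:220,300:440][:,:,::-1],None,fx=4,fy=4,interpolation=cv2.INTER_CUBIC)
cv2.imwrite('pics/fin.png',cv2.resize(np.vstack([a,b]),None,fx=.75,fy=.75))
a=np.radians(3.4)
for P in(cloud('top',d),cloud('scene',d2)):
  x=P[...,0]-.487;y=P[...,1]+.2005;X=np.cos(a)*x+np.sin(a)*y;Y=-np.sin(a)*x+np.cos(a)*y;Z=P[...,2]
  for n,yc,z0,z1 in(('spacer fin',.098,.1,.125),('spacer block',.098,.072,.09),('vial',.05,.105,.125),('drop',-.014,.135,.16),('buf',-.078,.14,.165)):
    m=(abs(X)<.05)&(abs(Y-yc)<.028)&(Z>z0)&(Z<z1)
    if m.sum()>2:print(n,m.sum(),X[m].mean(),Y[m].mean(),'z',np.median(Z[m]))
E
```

```text
spacer fin 69 -0.0005415044839080016 0.09922192877816664 z 0.10985650546024911
spacer block 300 -0.0008018384096204049 0.10187696418306273 z 0.0784778732612465
vial 62 0.000749461512989827 0.05005958570582217 z 0.11683113449226804
drop 27 -6.715673877075463e-05 -0.01342922216163325 z 0.14360949102216422
buf 174 -0.0002740677014298023 -0.0774018439591169 z 0.15085056840877747
spacer fin 69 -0.004843358156172206 0.10191157351181451 z 0.1060020059478829
spacer block 234 -0.007938711722141148 0.10644599664921743 z 0.07676278409167409
vial 55 -0.0038364125024713362 0.05360125650103402 z 0.11185152370411618
drop 23 -0.003970869966471202 -0.011081092491429342 z 0.13998675444828002
buf 99 -0.005870631085292944 -0.07310520698508749 z 0.14735952613477715
```

View pics/fin.png

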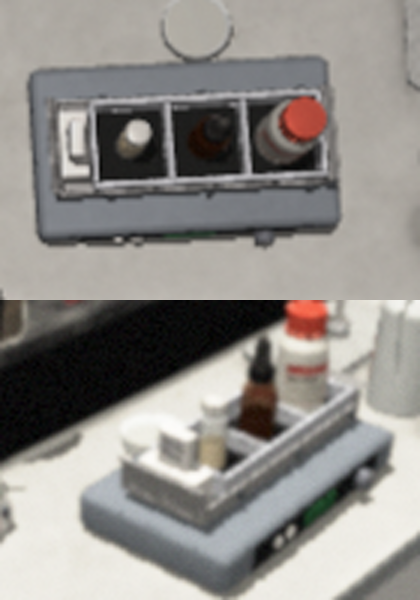

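The check shows the three bottles upright in their own compartments in the order vial, dropper, buffer. The spacer is in the gap with its fin top at .110, as expected when home. Handing in.

```bash
python3 -c "
from workcell import bot
print(bot.job_done())"
```

```text
the job is handed in; nothing more can be done
None
```

I handed the job in at about 34 s on the robot clock: vial (left), dropper bottle (middle) and screw-cap bottle (right) stand upright in the tray in their warmer order, and the spacer is pressed home in the gap. The final camera check agreed with this, but no verdict was returned.

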